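# Set and clamp the length stop of a cut-off saw

### The job

The length stop of the cut-off saw is loose. Slide it along its rail until its face touches the sawn end of the board, without shifting the board under its hold-down, and clamp it there with the black ratchet lever. The handle has room only between the two cheeks: when it meets the far cheek, lift it off its serrations, swing it back, let it drop fully in and turn it again, until the stop is firmly tight (about 5.5 N at the grip). Do not force the handle against a cheek or over-tighten it, and leave the things lying about alone.

Things in the scene. Friction and masses are not known exactly. Their poses are not given: they have to be found in the camera images.
- track: Roller track on the bench with a white fence along its far side. Origin on the bench top (z = 0); its x points away from the robot across the rollers, its y runs along the fence. Roller tops are 55 mm high. The fence tube is centred 160 mm along +x and carries a flat steel rail, top at 98 mm, on which the length stop slides along y. The saw's hold-down stands far off at +y. It does not move.
- stop_face (a point): The stop face: the length stop is a grey steel carriage, 116 mm long in the track's y, and its +y cheek goes on downwards and towards the robot as a tongue, 8 mm thick, in front of the fence (62 to 114 mm high). This point is on the tongue's outer (+y) face, 71 mm high, in line with the middle of the board's end. The carriage slides along the track's y with about 5 N of friction while it is loose.
- stop_back (a point): Middle of the outer face of the carriage's other (-y) cheek, an upright flat plate 75 mm long in x, 8 mm thick, from 123 to 188 mm high; this point is 155 mm high. A good place to push the stop along +y.
- clamp_axis (a point): Point on the vertical axis of the clamping screw, in the middle of the carriage, at the height of the lever's handle (160 mm). It does not turn or rise with the lever.
- lever_grip (a point): Middle of the grip of the black ratchet lever, 85 mm out from the clamp axis, 160 mm high while the lever is seated. The round grip, 15 mm thick, lies level and points straight away from the axis (from 42 to 106 mm out), on the robot's side. Its frame turns with the lever, -x outwards along the grip. The lever tightens clockwise seen from above: the grip then moves towards the track's +y.
- board_end (a point): Middle of the sawn end (facing -y) of the board, 100 mm wide, 32 mm thick, that lies on the rollers in front of the fence and runs off towards the saw at +y. The hold-down keeps it there with 15 N of friction along y: harder pushes shift it.
- screw (a joint): Turn of the clamping screw (rad), growing as it tightens; starts loose, 0 to 0.5, and turns easily (1 N at mid-grip) until its foot meets the rail between 1.1 and 2.1, as the rail is worn; then heavier by 5 N per rad. It stays where it is left. At 0, before any re-setting, the grip points 0.733 rad to the -y side of straight towards the robot (the track's -x); the far cheek stops it at 1.6.
- foot: Hidden foot of the clamping screw, inside the carriage, which presses down on the rail. The stop is tight when the foot presses with 50 N or more: turning the lever on then takes about 4.2 N, square to the grip at its middle. Over 100 N, about 7.5 N at the grip, it is over-tightened. About 5.5 N at the grip is right. The forces felt vary by a tenth with friction.
- rail: The flat steel rail on the fence, 66 mm wide, 8 mm thick, on which the stop slides and the foot presses. Origin on the underside of its middle.
- lever (a joint): Turn of the lever on the screw's serrations (rad): 0 at the start, negative as the lifted lever is swung back against the tightening direction, positive with it. The 16 serrations catch every 0.393 rad (22.5 deg), with 0.04 rad of play; seated values are multiples of that.
- lift (a joint): Height of the lever above its seat (m): 0 seated in the serrations; free to swing from about 0.004 on; comes to a stop at 0.009. A spring pushes it down with 5 N when seated, 10 N at the top, and the lever weighs 1.2 N. If it is let down tooth on tooth it stays 2 to 4 mm up and drops in when the lever is turned a little.
- cheek_far (a point): Front inner edge of the carriage's +y cheek at handle height (160 mm). The two cheeks are upright plates 8 mm thick, 100 mm apart inside, centred on the clamp axis, standing up to 188 mm high, with their front edges 32 mm in front of the axis (towards the robot). The grip strikes this edge, 59 mm out from the axis, when it points 0.87 rad to the +y side of straight towards the robot, lifted or not.
- cheek_near (a point): The same point on the -y cheek, which the grip strikes when it points 0.87 rad to the -y side.
- offcut: Bystander: loose timber offcut, 90 x 175 x 32 mm, on the rollers to the -y side. Origin under its middle.
- tape: Bystander: tape measure standing on the bench behind the fence, 34 x 72 x 66 mm. Origin under its middle.
- square: Bystander: try-square lying on the bench behind the fence, wooden stock 28 x 150 x 16 mm with a steel blade 150 mm long. Origin under the stock's middle.

How it is judged:
By the outcome, as a careful person would: the job done as asked, in the order asked, and still so for the second after the job is handed in, with the robot touching nothing.
It also fails if it takes over 72 s, if anything falls off the work surface, if the arm or the gripper's body presses on something with over 40 N, if the wrist force passes 120 N, or if a joint passes its speed limit or range.

### The arm

A 7-joint arm with a two-finger parallel gripper is mounted at the origin on the work surface. World frame = base frame: x ahead of the robot, y to its left, z up, the work surface at z = 0. Lengths are in mm, angles in rad, forces in N, time in s.
With the tool pointing down it reaches from about 400 to 900 mm from the base axis. Payload 5.6 kg.
Tool frame: the origin (TCP) lies midway between the tips of the shut fingers; the grasp point (between the pads) lies 19 mm behind it; z points along the fingers, y is the line along which they close (so a half turn about z gives the same grasp; the last joint's range is limited). The gripper opens to 92 mm and grips with 3 to 60 N. Pads are 20 mm wide; open, the fingers measure 128 mm over their backs; the gripper's body (75 mm by 189 mm) begins 69 mm behind the grasp point.
Start: joints at [1.232, 0.468, -0.012, 1.603, 0.006, 1.071, -0.056], TCP at [189.436, -621.79, 214.592] pointing down, gripper open.
Joint ranges: [-2.53, 2.53], [-0.31, 2.02], [-1.57, 1.55], [0.28, 2.44], [-1.29, 4.43], [0.15, 1.84], [-2.92, 2.92]. Speed limits (rad/s): [2.57, 2.57, 3.14, 3.14, 3.14, 3.14, 3.14].

### API

Orientations are given as a rotation vector (axis times angle).
In Python, from cell import robot, grip, kin, viewer gives the robot as it stands. Calls block until the motion is done:
- robot.movep(position, orientation): joint-space move of the TCP to a pose.
- robot.servo_line(position, feed=150, rotation=None): straight line of the TCP; rotation=None keeps the orientation; feed is the mean speed in mm/s.
- robot.goto_joints(angles): joint-space move.
- grip(opening, newtons=None): opening from 0.0 (shut) to 1.0 (fully open); newtons is the grip in N (None keeps the last); returns when the fingers have stopped.
- robot.hold(seconds).
- kin.ik(position, orientation): joint angles nearest the present ones, or None.
- robot.observe(): the state.
- viewer.read_camera(name): name is "side" or "top"; returns the picture (420x560x3 uint8, red, green, blue); there is no depth.
- viewer.camera_info(name): a dict with "camera_matrix" (3x3 intrinsics, pixels), "R" (3x3) and "t" (3): a world point X has camera coordinates R X + t. Camera axes: x right, y down, z forward; pixel columns grow to the right and rows downward; lengths in mm; the calibration is good to about 2 mm. A picture is of the moment at which its call begins. camera_info takes no time and is no camera call.
A pose or a line that the arm cannot do raises robot.IKError and nothing moves.
- robot.job_done(): hands the job in; it is judged then, once.
Trained networks look in the newest picture that a camera, given by its name, has taken for a name from the list of things; names that differ only in an ending like _2 or _b are one class to them, and where a whole thing is asked for, a point or a joint stands for the part that bears it (a point fixed in the world has none). Each returns a list of dicts, best first, with "confidence" (0 to 1); they miss things now and then, are a little off and sometimes report something else, mostly with a low value. They report only what shows in the picture. A call takes as long as a camera call.
- viewer.silhouettes(name, camera): "mask" (420x560 bool, what is visible of it).
- viewer.pinpoint(name, camera): "at" ([x, y, z] in mm, in the coordinates of the camera as it stood for that picture, good to about 4 mm: a listed point, or the origin of a listed thing).
The state is a dict: "t": time; "joints": joint angles; "joint_velocities": joint speeds; "joint_torque": joint torques, N m; "tcp_pos": TCP position; "tcp_rot": TCP orientation; "contact_force": force on the tool from outside, world axes, zero at the start; "wrist_torque": the same for the moment, N m; "grip_width": opening from 0.0 (shut) to 1.0 (fully open); "grip_force": force on a finger pad.
Only numpy, scipy, OpenCV 4.12 (cv2) and the standard library are available. Lean on these libraries where they do the work, as an engineer would, in place of code of your own. Each camera call takes 0.05 s, during which the arm holds its last target. There are 200 camera calls.

## Working session

There is one attempt and no reset: what is moved stays moved. The work goes in short steps, each a Python script; the robot and the scene stay as the last script left them, time stands still between calls to the robot, and variables do not carry over. Pictures are saved under pics/ and viewed, at most 10 in all, crops included, and the job is handed in when it is done.

```bash
ls; mkdir -p pics
cat > h.py <<'E'
import numpy as np, cv2
from cell import robot, grip, kin, viewer
def toworld(p,cam):
    c=viewer.camera_info(cam); R=np.array(c["R"]); return R.T@(np.array(p)-np.array(c["t"]))
def find(n,cam):
    return [(round(d["confidence"],2),toworld(d["at"],cam).round(1)) for d in viewer.pinpoint(n,cam)[:2]]
E
python3 - <<'E'
from h import *
print(robot.observe())
for c in("side","top"):
    im=viewer.read_camera(c); cv2.imwrite(f"pics/{c}0.png",im[:,:,::-1])
    print(c,toworld([0,0,0],c).round())
    for n in["track","stop_face","stop_back","clamp_axis","lever_grip","board_end","cheek_far","cheek_near","offcut"]:
        print(n,find(n,c))
E
```

```text
pics
{'t': 0.0, 'joints': array([ 1.23202043,  0.46835623, -0.01159132,  1.6035957 ,  0.00598034,
        1.07142762, -0.0562947 ]), 'joint_velocities': array([-0.00109873, -0.00125747,  0.00072801,  0.00190904, -0.00222409,
        0.00062579,  0.00102071]), 'joint_torque': array([ 6.35587658e-04, -5.20571351e+01, -1.19291770e-02, -2.43743813e+01,
       -5.65380778e-02,  1.73184613e-02,  1.79236167e-04]), 'tcp_pos': array([ 189.22607331, -621.24192239,  213.66550146]), 'tcp_rot': array([-3.10562398e+00, -4.62537615e-01,  5.77021703e-04]), 'contact_force': array([-0.11257914,  0.31422722, -0.00156492]), 'wrist_torque': array([0.02031345, 0.00069345, 0.04591496]), 'grip_force': 0.0, 'grip_width': 1.0056801568106777}
side [ 924.  513. 1117.]
track [(0.63, array([383.4,  40.9,   3.3]))]
stop_face [(0.97, array([462.8, -75.7,  73.7]))]
stop_back [(0.64, array([ 553.9, -187.3,  158.8]))]
clamp_axis [(0.62, array([ 553.1, -130.5,  166.1])), (0.43, array([ 523.4, -179.4,  164. ]))]
lever_grip [(0.79, array([ 479.3, -171.1,  167.2]))]
board_end [(0.9, array([446.6, 119.9,  74.4])), (0.49, array([515.9, -81.4, 163.7]))]
cheek_far [(0.9, array([514.2, -82.8, 169.3]))]
cheek_near [(0.81, array([ 524.9, -180.6,  159.9]))]
offcut [(0.56, array([ 375.2, -374.2,   57.3]))]
top [ 476. -102. 1039.]
track [(0.88, array([377.9,  42.6,   2.8]))]
stop_face [(0.77, array([459.2, -75.4,  64.3]))]
stop_back [(0.76, array([ 554.7, -187.5,  150.2])), (0.34, array([ 521.8, -181. ,  157.9]))]
clamp_axis [(0.64, array([ 549. , -128.4,  156.2]))]
lever_grip [(0.73, array([ 476. , -165.8,  158.9])), (0.45, array([ 3.802e+02,  4.580e+01, -1.000e-01]))]
board_end [(0.72, array([449.3, 126.6,  64.8]))]
cheek_far [(0.91, array([512.7, -78.9, 157. ])), (0.24, array([ 522.9, -181.5,  158.5]))]
cheek_near []
offcut [(0.56, array([ 369.2, -371.4,   52.8]))]
```

View pics/top0.png

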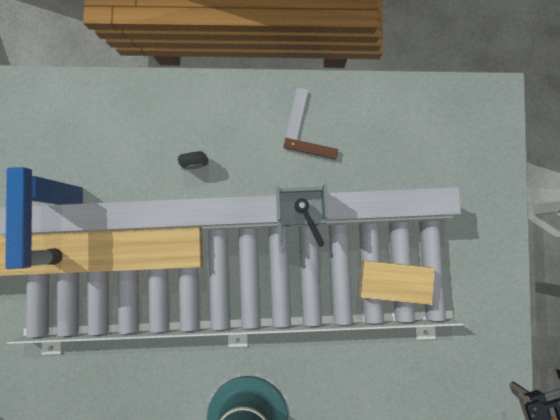

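View pics/side0.png

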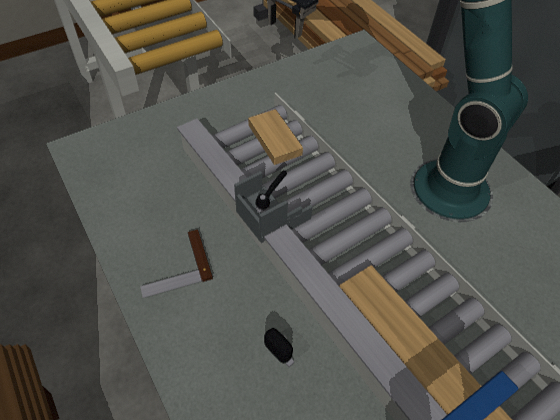

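Both views agree with the pinpoints. In the top view the stop is at about (302,205), the lever grip at (314,230), the board end at (201,248) and the offcut at (398,282). Next I'll find the track direction from the masks.

```bash
cat >> h.py <<'E'
def ray(uv,cam,z):
    c=viewer.camera_info(cam); K=np.array(c["camera_matrix"]);R=np.array(c["R"]);t=np.array(c["t"])
    d=R.T@np.linalg.solve(K,[uv[0],uv[1],1]); o=-R.T@t
    return o+d*(z-o[2])/d[2]
def project(X,cam):
    c=viewer.camera_info(cam); p=np.array(c["camera_matrix"])@(np.array(c["R"])@X+np.array(c["t"])); return p[:2]/p[2]
E
python3 - <<'E'
from h import *
viewer.read_camera("top")
for n,z in(("rail",98),("board_end",87),("track",98),("lever_grip",160),("stop_face",188)):
    for d in viewer.silhouettes(n,"top")[:1]:
        m=d["mask"]; v,u=np.nonzero(m)
        P=np.array([ray((a,b),"top",z)[:2] for a,b in zip(u,v)],np.float32)
        r=cv2.minAreaRect(P); vx,vy,_,_=cv2.fitLine(P,cv2.DIST_L2,0,.01,.01).ravel()
        print(n,round(d["confidence"],2),len(u),"fit",np.arctan2(-vx*np.sign(vy),abs(vy)).round(4),[np.round(x,1) for x in r], cv2.boxPoints(r).round(0).tolist())
for n in("cheek_near","stop_back","board_end","stop_face","clamp_axis","lever_grip"):
    print(n,find(n,"top")[:1])
viewer.read_camera("side")
for n in("track","rail"): print(n,find(n,"side"))
print([ray(p,"top",98)[:2].round(1) for p in((459,188),(325,192),(85,205))])
E
```

```text
rail 0.5 381 fit -1.0765 [array([ 514.7, -154.3]), array([128.5,  34.5]), np.float64(33.3)] [[452.0, -175.0], [470.0, -204.0], [578.0, -134.0], [559.0, -105.0]]Traceback (most recent call last):
  File "<stdin>", line 6, in <module>
  File "h.py", line 8, in ray
    c=viewer.camera_info(cam); K=np.array(c["camera_matrix"]);R=np.array(c["R"]);t=np.array(c["t"])
ValueError: time passes only in moves, steps and waits
```

```bash
sed -i 's/viewer.camera_info(cam)/INFO(cam)/; s/^def toworld/import functools\nINFO=functools.lru_cache(None)(lambda c: viewer.camera_info(c))\ndef toworld/' h.py
python3 - <<'E'
from h import *
viewer.read_camera("top")
for n,z in(("board_end",87),("track",98),("lever_grip",160),("stop_face",188)):
    for d in viewer.silhouettes(n,"top")[:1]:
        v,u=np.nonzero(d["mask"])
        P=np.array([ray((a,b),"top",z)[:2] for a,b in zip(u,v)],np.float32)
        r=cv2.minAreaRect(P); vx,vy,_,_=cv2.fitLine(P,cv2.DIST_L2,0,.01,.01).ravel()
        print(n,round(d["confidence"],2),len(u),"fit",np.arctan2(-vx*np.sign(vy),abs(vy)).round(4),cv2.boxPoints(r).round(0).tolist())
for n in("cheek_near","stop_back","board_end","stop_face","clamp_axis","lever_grip"):
    print(n,find(n,"top")[:1])
viewer.read_camera("side")
for n in("track","rail"): print(n,find(n,"side"))
print([ray(p,"top",98)[:2].round(1) for p in((459,188),(325,192),(85,205))])
E
```

```text
board_end 0.68 6770 fit 0.0729 [[361.0, 621.0], [394.0, 113.0], [496.0, 120.0], [463.0, 628.0]]
track 0.96 50351 fit 0.0272 [[174.0, -517.0], [631.0, -519.0], [636.0, 624.0], [179.0, 626.0]]
lever_grip 0.69 370 fit -1.08 [[450.0, -161.0], [465.0, -189.0], [571.0, -134.0], [556.0, -105.0]]
stop_face 0.85 2233 fit 0.5156 [[439.0, -78.0], [449.0, -195.0], [596.0, -182.0], [586.0, -66.0]]
cheek_near [(0.63, array([ 520.1, -180.6,  157.6]))]
stop_back [(0.72, array([ 555.4, -185.5,  149.9]))]
board_end [(0.94, array([444.3, 124.4,  64.3]))]
stop_face [(0.68, array([458. , -74.3,  65.7]))]
clamp_axis [(0.97, array([ 550.5, -125.3,  160.9]))]
lever_grip [(0.73, array([ 476.9, -164.5,  158.7]))]
track [(0.98, array([381.1,  44.9,   6.6]))]
rail [(0.71, array([539.9,  55. ,  91.1])), (0.64, array([678.6, 157.2,  -2.6]))]
[array([ 605.6, -519.5]), array([ 588.6, -187.8]), array([543.1, 411. ])]
```

```bash
cat >> h.py <<'E'
from scipy.spatial.transform import Rotation as Ro
A=0.066; Y=np.array([-np.sin(A),np.cos(A),0]); X=np.array([np.cos(A),np.sin(A),0])
def rot(psi): return (Ro.from_euler("z",psi)*Ro.from_euler("x",np.pi)).as_rotvec()
def st(): 
    o=robot.observe(); return o["t"],np.array(o["tcp_pos"]),np.array(o["contact_force"]),np.array(o["wrist_torque"]),o
E
python3 - <<'E'
from h import *
grip(0.0,20)
B=np.array([555,-187,140.]); s=B-50*Y
robot.movep(s+[0,0,110],rot(A)); robot.servo_line(s)
t,p,f0,_,_=st(); print(t,p.round(1),f0.round(2)); 
np.save("f0.npy",f0)
pos=s
for d in list(np.arange(22,44,2)):   # seek the cheek
    robot.servo_line(s+d*Y,feed=25); t,p,f,_,_=st()
    print(d,round(t,2),(p-s).dot(Y).round(2),((f-f0)@Y).round(2))
    if -(f-f0)@Y>3: break
E
```

```text
6.0167 [ 558.9 -237.2  140.8] [ 0.92 -0.83  0.69]
22 7.05 21.76 1.22
24 7.3 24.14 0.33
26 7.55 26.2 1.03
28 7.8 28.22 1.33
30 8.05 30.18 0.59
32 8.3 32.22 0.38
34 8.55 34.1 1.29
36 8.8 34.99 -3.08
```

Run:
```python
from h import *
s=np.array([555,-187,140.])-50*Y; f0=np.load("f0.npy")
robot.servo_line(s+(35+178)*Y,feed=50)
robot.hold(0.1); t,p,f,_,_=st(); print(t,(p-s).dot(Y).round(2),(f-f0).dot(Y).round(2))
viewer.read_camera("top"); print(find("stop_face","top"),find("board_end","top"))
viewer.read_camera("side"); print(find("stop_face","side"),find("board_end","side"))
d=35+178; lo=0
while d<35+212:
    d+=1; robot.servo_line(s+d*Y,feed=10)
    fs=[]
    for _ in range(3): robot.hold(0.03); fs.append(-(st()[2]-f0)@Y)
    t,p,*_=st(); fm=np.mean(fs); print(d,round(t,2),(p-s).dot(Y).round(2),np.round(fm,2),np.round(fs,1))
    if fm>9.5: break
    if st()[0]>25: break
```

```text
12.5917 212.2 -3.36
[] []
[(0.79, array([453.2, 103.8,  75.8]))] [(0.83, array([446.3, 118.5,  72.2])), (0.59, array([ 373.9, -374.9,   57.1]))]
214 13.24 213.29 3.82 [3.6 4.4 3.5]
215 13.59 214.29 3.52 [4.2 3.5 2.9]
216 13.94 215.32 3.99 [3.8 4.8 3.4]
217 14.29 216.32 3.27 [3.2 3.1 3.6]
218 14.64 217.3 3.27 [3.1 3.4 3.3]
219 14.99 218.3 3.98 [3.9 4.4 3.6]
220 15.34 219.31 3.52 [3.5 3.3 3.8]
221 15.69 220.26 3.51 [3.2 4.3 3. ]
222 16.04 221.32 3.75 [3.6 3.6 4. ]
223 16.39 222.3 3.78 [4.4 3.4 3.5]
224 16.74 223.3 4.19 [4.8 3.9 3.8]
225 17.09 224.31 3.31 [3.1 2.8 4. ]
226 17.44 225.3 3.66 [3.2 3.9 3.9]
227 17.79 226.3 3.62 [3.2 3.6 4.1]
228 18.14 227.24 3.67 [3.6 4.1 3.3]
229 18.49 228.27 3.9 [3.2 4.3 4.1]
230 18.84 229.25 3.63 [2.7 3.7 4.4]
231 19.19 230.26 3.16 [3.4 3.1 3. ]
232 19.54 231.28 3.76 [3.4 3.3 4.5]
233 19.89 232.26 3.67 [3.7 3.5 3.8]
234 20.24 233.31 4.14 [4.2 3.7 4.5]
235 20.59 233.75 4.75 [3.9 4.7 5.7]
236 20.94 233.75 6.91 [7.3 7.  6.5]
237 21.29 233.79 9.06 [8.7 8.6 9.9]
238 21.64 233.8 10.68 [10.6 11.  10.4]
```

Run:
```python
from h import *
s=np.array([555,-187,140.])-50*Y
robot.servo_line(s+215*Y,feed=100); robot.servo_line(s+215*Y+[0,0,120],feed=200)
grip(0.5,20)
AX=np.array([537.9,70.3,160]); 
phi=-.42; r=AX+85*np.array([-np.cos(A-phi),-np.sin(A-phi),0])
robot.movep(r+[0,0,85],rot(A-phi))
for c in("top","side"):
    im=viewer.read_camera(c); cv2.imwrite(f"pics/{c}1.png",im[:,:,::-1])
    for n in("clamp_axis","lever_grip","cheek_far","stop_back","stop_face","board_end"): print(c,n,find(n,c))
print(st()[0],r)
```

```text
top clamp_axis [(0.59, array([536.2,  71.7, 157.4]))]
top lever_grip [(0.27, array([ 724.3, -148. ,   -5. ]))]
top cheek_far []
top stop_back [(0.7, array([546.8,  15.7, 152.2]))]
top stop_face []
top board_end []
side clamp_axis []
side lever_grip [(0.59, array([464.8,  26.4, 163.6]))]
side cheek_far [(0.57, array([500.9, 117.1, 162.1])), (0.5, array([450.8, 127.4,  73. ]))]
side stop_back [(0.75, array([539.9,   8.4, 158.8]))]
side stop_face [(0.56, array([451.8, 123.1,  77.7]))]
side board_end [(0.57, array([446.7, 116.5,  73.6]))]
24.75 [462.74229463  30.5971119  160.        ]
```

View pics/side1.png

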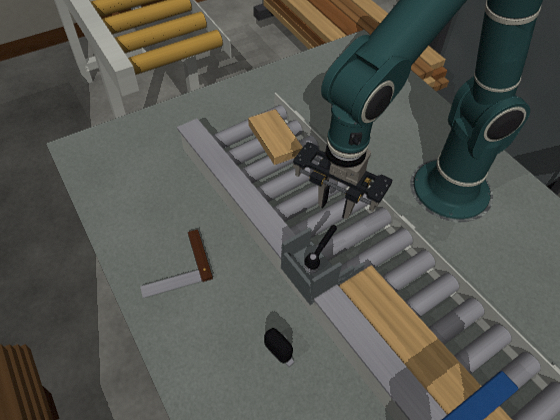

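```bash
cat >> h.py <<'E'
AX=np.array([537.5,70.5,0])
def pose(phi,z,r=85): 
    a=A-phi; return AX+[-r*np.cos(a),-r*np.sin(a),z], rot(a)
def to(phi,z,feed=50,r=85):
    p,q=pose(phi,z,r); robot.servo_line(p,feed=feed,rotation=q)
def feel(n=3):
    L=[]
    for _ in range(n): robot.hold(0.02); L.append(st())
    f0,w0=np.load("b.npy"); p=np.mean([l[1] for l in L],0); f=np.mean([l[2] for l in L],0)-f0; w=np.mean([l[3] for l in L],0)-w0
    d=p-AX; m=(d[0]*f[1]-d[1]*f[0]+1000*w[2])/85
    phi=A-np.arctan2(-d[1],-d[0])
    return dict(t=round(L[-1][0],2),phi=round(phi,3),r=round(np.hypot(*d[:2]),1),z=round(p[2],1),F=round(m,2),f=f.round(1),wz=round(w[2],3))
def base():
    L=[]
    for _ in range(5): robot.hold(0.02); L.append(st())
    np.save("b.npy",[np.mean([l[2] for l in L],0),np.mean([l[3] for l in L],0)])
E
python3 - <<'E'
from h import *
to(-.42,141,100); base(); print(feel())
grip(0.0,12); print(feel(),robot.observe()["grip_width"]*92)
for ph in(-.32,-.2,-.1,0): 
    to(ph,141); print(feel())
E
```

```text
{'t': 26.07, 'phi': np.float64(-0.422), 'r': np.float64(84.6), 'z': np.float64(141.6), 'F': np.float64(-0.06), 'f': array([0., 0., 0.]), 'wz': np.float64(-0.004)}
{'t': 26.7, 'phi': np.float64(-0.42), 'r': np.float64(85.0), 'z': np.float64(141.0), 'F': np.float64(-0.06), 'f': array([0.2, 0.4, 0.4]), 'wz': np.float64(0.014)} 14.576606720181442
{'t': 27.07, 'phi': np.float64(-0.321), 'r': np.float64(85.0), 'z': np.float64(141.0), 'F': np.float64(-0.75), 'f': array([-0.9,  0.4,  0.7]), 'wz': np.float64(-0.004)}
{'t': 27.47, 'phi': np.float64(-0.203), 'r': np.float64(85.0), 'z': np.float64(141.0), 'F': np.float64(-0.42), 'f': array([-1.3,  0.3,  1.8]), 'wz': np.float64(0.016)}
{'t': 27.83, 'phi': np.float64(-0.104), 'r': np.float64(85.1), 'z': np.float64(141.0), 'F': np.float64(-0.3), 'f': array([-1.7,  0.1,  2. ]), 'wz': np.float64(0.006)}
{'t': 28.2, 'phi': np.float64(-0.003), 'r': np.float64(85.1), 'z': np.float64(141.0), 'F': np.float64(0.49), 'f': array([-1.9,  0.3,  2.2]), 'wz': np.float64(0.082)}
```

Run:
```python
from h import *
for ph in np.linspace(.11,.77,7): 
    to(ph,141); r=feel(); print(r)
    if r["F"]>5: break
```

```text
{'t': 28.58, 'phi': np.float64(0.107), 'r': np.float64(85.1), 'z': np.float64(141.0), 'F': np.float64(-0.52), 'f': array([-1.9,  1.1,  2.6]), 'wz': np.float64(0.039)}
{'t': 28.97, 'phi': np.float64(0.217), 'r': np.float64(85.1), 'z': np.float64(141.0), 'F': np.float64(0.88), 'f': array([-3. ,  0.7,  3.1]), 'wz': np.float64(0.095)}
{'t': 29.35, 'phi': np.float64(0.327), 'r': np.float64(85.1), 'z': np.float64(141.0), 'F': np.float64(0.23), 'f': array([-2.9,  1.2,  3.5]), 'wz': np.float64(0.052)}
{'t': 29.73, 'phi': np.float64(0.437), 'r': np.float64(85.1), 'z': np.float64(141.0), 'F': np.float64(-0.0), 'f': array([-3.2,  2. ,  4.1]), 'wz': np.float64(0.06)}
{'t': 30.12, 'phi': np.float64(0.548), 'r': np.float64(85.2), 'z': np.float64(141.0), 'F': np.float64(0.69), 'f': array([-4.3,  2.2,  4. ]), 'wz': np.float64(0.056)}
{'t': 30.5, 'phi': np.float64(0.658), 'r': np.float64(85.2), 'z': np.float64(141.0), 'F': np.float64(0.17), 'f': array([-4.2,  3.4,  4.5]), 'wz': np.float64(0.058)}
{'t': 30.88, 'phi': np.float64(0.769), 'r': np.float64(85.2), 'z': np.float64(141.0), 'F': np.float64(0.82), 'f': array([-4.4,  3.3,  4. ]), 'wz': np.float64(0.041)}
```

```bash
cat >> h.py <<'E'
def reset(ph,n,z=141):
    new=ph-n*np.pi/8
    grip(0.0,45); print("pre",feel(2))
    to(ph,z+3.5,30); print("up",feel(2))
    to(ph,z+7,30); print("up",feel(2))
    for p in np.linspace(ph,new,4*n//3+1)[1:]: to(p,z+7,70)
    print("back",feel(2))
    to(new,z+3.5,30); print("dn",feel(2)); to(new,z,30); print("dn",feel(2))
    return new
E
python3 - <<'E'
from h import *
print(reset(.77,3))
E
```

```text
pre {'t': 31.13, 'phi': np.float64(0.768), 'r': np.float64(85.2), 'z': np.float64(141.1), 'F': np.float64(-0.01), 'f': array([-4.2,  4.3,  3.9]), 'wz': np.float64(0.051)}
up {'t': 31.43, 'phi': np.float64(0.761), 'r': np.float64(84.9), 'z': np.float64(143.7), 'F': np.float64(-0.14), 'f': array([-0.6,  3. , -7.1]), 'wz': np.float64(0.152)}
up {'t': 31.73, 'phi': np.float64(0.764), 'r': np.float64(84.9), 'z': np.float64(147.6), 'F': np.float64(0.09), 'f': array([-0.5,  1.9, -8.9]), 'wz': np.float64(0.103)}
back {'t': 33.8, 'phi': np.float64(-0.403), 'r': np.float64(84.7), 'z': np.float64(148.0), 'F': np.float64(0.62), 'f': array([ 1.5, -0.2, -9.6]), 'wz': np.float64(-0.021)}
dn {'t': 34.1, 'phi': np.float64(-0.405), 'r': np.float64(84.8), 'z': np.float64(144.6), 'F': np.float64(-0.19), 'f': array([ 1. ,  0.3, -7.9]), 'wz': np.float64(-0.028)}
dn {'t': 34.4, 'phi': np.float64(-0.408), 'r': np.float64(84.9), 'z': np.float64(141.2), 'F': np.float64(0.13), 'f': array([-0.7,  0.1, -3.5]), 'wz': np.float64(0.041)}
-0.4080972450961724
```

Run:
```python
from h import *
grip(0.4); robot.hold(.05); base(); grip(0.0,12); print(feel())
for ph in np.arange(-.31,.78,.098): 
    to(ph,141); r=feel(4); print(r)
    if r["F"]>5: break
```

```text
{'t': 35.56, 'phi': np.float64(-0.409), 'r': np.float64(85.0), 'z': np.float64(141.0), 'F': np.float64(0.49), 'f': array([ 0.9, -0.5,  0.2]), 'wz': np.float64(-0.03)}
{'t': 35.94, 'phi': np.float64(-0.311), 'r': np.float64(85.1), 'z': np.float64(141.0), 'F': np.float64(0.07), 'f': array([-0.1, -0.1, -0.3]), 'wz': np.float64(-0.001)}
{'t': 36.33, 'phi': np.float64(-0.215), 'r': np.float64(85.1), 'z': np.float64(141.0), 'F': np.float64(0.45), 'f': array([-0. , -0.4,  0.7]), 'wz': np.float64(0.005)}
{'t': 36.71, 'phi': np.float64(-0.117), 'r': np.float64(85.1), 'z': np.float64(141.0), 'F': np.float64(0.16), 'f': array([-1. , -0.4,  0.4]), 'wz': np.float64(-0.004)}
{'t': 37.09, 'phi': np.float64(-0.019), 'r': np.float64(85.1), 'z': np.float64(141.0), 'F': np.float64(0.8), 'f': array([-1.5, -0.5,  1.3]), 'wz': np.float64(0.036)}
{'t': 37.48, 'phi': np.float64(0.078), 'r': np.float64(85.1), 'z': np.float64(141.0), 'F': np.float64(0.57), 'f': array([-2. , -0.3,  1.5]), 'wz': np.float64(0.018)}
{'t': 37.86, 'phi': np.float64(0.176), 'r': np.float64(85.1), 'z': np.float64(141.0), 'F': np.floa
[... 362 characters left out ...]
0.7,  5. ]), 'wz': np.float64(0.039)}
{'t': 39.01, 'phi': np.float64(0.47), 'r': np.float64(85.2), 'z': np.float64(141.1), 'F': np.float64(2.93), 'f': array([-5. , -0.5,  5.3]), 'wz': np.float64(0.045)}
{'t': 39.39, 'phi': np.float64(0.567), 'r': np.float64(85.3), 'z': np.float64(141.1), 'F': np.float64(2.89), 'f': array([-4.7,  0. ,  5.5]), 'wz': np.float64(0.058)}
{'t': 39.77, 'phi': np.float64(0.666), 'r': np.float64(85.3), 'z': np.float64(141.1), 'F': np.float64(3.54), 'f': array([-4.8, -0.2,  6.6]), 'wz': np.float64(0.059)}
{'t': 40.16, 'phi': np.float64(0.763), 'r': np.float64(85.3), 'z': np.float64(141.1), 'F': np.float64(4.01), 'f': array([-5.4, -0.1,  6.6]), 'wz': np.float64(0.039)}
```

Run:
```python
from h import *
to(.745,141); n=reset(.745,2)
grip(0.4); robot.hold(.05); base(); grip(0.0,12); print(feel())
for ph in n+np.array([.05,.1,.15]): 
    to(ph,141,30); print(feel(4))
```

```text
pre {'t': 40.66, 'phi': np.float64(0.742), 'r': np.float64(85.3), 'z': np.float64(141.2), 'F': np.float64(2.16), 'f': array([-4.7,  0.5,  5.7]), 'wz': np.float64(-0.038)}
up {'t': 40.96, 'phi': np.float64(0.74), 'r': np.float64(85.2), 'z': np.float64(143.9), 'F': np.float64(0.26), 'f': array([-1. ,  0.7, -5.5]), 'wz': np.float64(0.019)}
up {'t': 41.26, 'phi': np.float64(0.742), 'r': np.float64(85.0), 'z': np.float64(147.6), 'F': np.float64(0.67), 'f': array([-0.1,  0.1, -9.5]), 'wz': np.float64(0.057)}
back {'t': 42.54, 'phi': np.float64(-0.038), 'r': np.float64(84.8), 'z': np.float64(148.0), 'F': np.float64(-0.51), 'f': array([  1.1,   0. , -10. ]), 'wz': np.float64(-0.051)}
dn {'t': 42.84, 'phi': np.float64(-0.038), 'r': np.float64(84.8), 'z': np.float64(144.6), 'F': np.float64(-0.0), 'f': array([ 1. , -0.7, -7.7]), 'wz': np.float64(-0.064)}
dn {'t': 43.14, 'phi': np.float64(-0.043), 'r': np.float64(84.9), 'z': np.float64(141.3), 'F': np.float64(2.7), 'f': array([-2.3, -2.5, -2. ]), 'wz': np.float64(0.038)}
{'t': 44.3, 'phi': np.float64(-0.046), 'r': np.float64(85.3), 'z': np.float64(140.9), 'F': np.float64(1.5), 'f': array([-1.9, -1.1,  1.2]), 'wz': np.float64(0.055)}
{'t': 44.66, 'phi': np.float64(0.003), 'r': np.float64(85.3), 'z': np.float64(140.9), 'F': np.float64(4.78), 'f': array([-2.2, -4.1,  2.5]), 'wz': np.float64(0.068)}
{'t': 45.02, 'phi': np.float64(0.055), 'r': np.float64(85.3), 'z': np.float64(140.9), 'F': np.float64(4.0), 'f': array([-2.4, -3.7,  2.9]), 'wz': np.float64(0.029)}
{'t': 45.38, 'phi': np.float64(0.105), 'r': np.float64(85.4), 'z': np.float64(140.9), 'F': np.float64(5.25), 'f': array([-3.4, -4.2,  3.5]), 'wz': np.float64(0.078)}
```

Run:
```python
from h import *
for ph in (.155,.2,.235): 
    to(ph,141,30); r=feel(8); print(r)
    if r["F"]>5.7: break
grip(0.5); t=r["phi"]; to(t,141,50); to(t,260,150)
robot.movep(AX+[-250,-250,300],rot(A)); base
for c in("top","side"):
    im=viewer.read_camera(c); x,y=map(int,project(AX+[-70,20,110],c)); print(x,y)
    cr=im[max(0,y-75):y+75,max(0,x-100):x+100]; cv2.imwrite(f"pics/{c}2.png",cv2.resize(cr,None,fx=4,fy=4,interpolation=cv2.INTER_CUBIC)[:,:,::-1])
    for n in("lever_grip","stop_face","board_end","clamp_axis"): print(c,n,find(n,c)[:1])
print(st()[0])
```

```text
{'t': 45.78, 'phi': np.float64(0.149), 'r': np.float64(85.4), 'z': np.float64(140.9), 'F': np.float64(5.02), 'f': array([-2.8, -4. ,  3.4]), 'wz': np.float64(0.07)}
{'t': 46.19, 'phi': np.float64(0.194), 'r': np.float64(85.4), 'z': np.float64(141.0), 'F': np.float64(5.04), 'f': array([-3.2, -3.7,  3.5]), 'wz': np.float64(0.079)}
{'t': 46.58, 'phi': np.float64(0.228), 'r': np.float64(85.5), 'z': np.float64(141.0), 'F': np.float64(5.29), 'f': array([-3.3, -3.9,  3.6]), 'wz': np.float64(0.073)}
210 238
top lever_grip []
top stop_face [(0.93, array([446.1, 121.6,  67.8]))]
top board_end [(0.78, array([446.7, 124.3,  66.5]))]
top clamp_axis [(0.73, array([535.1,  72.2, 156.2]))]
341 263
side lever_grip [(0.91, array([454.1,  70.6, 164.6]))]
side stop_face [(0.71, array([450.6, 121.2,  74.4]))]
side board_end [(0.96, array([448.5, 121.4,  70.6]))]
side clamp_axis [(0.63, array([543.2,  67.6, 163.2]))]
50.0917
```

View pics/side2.png

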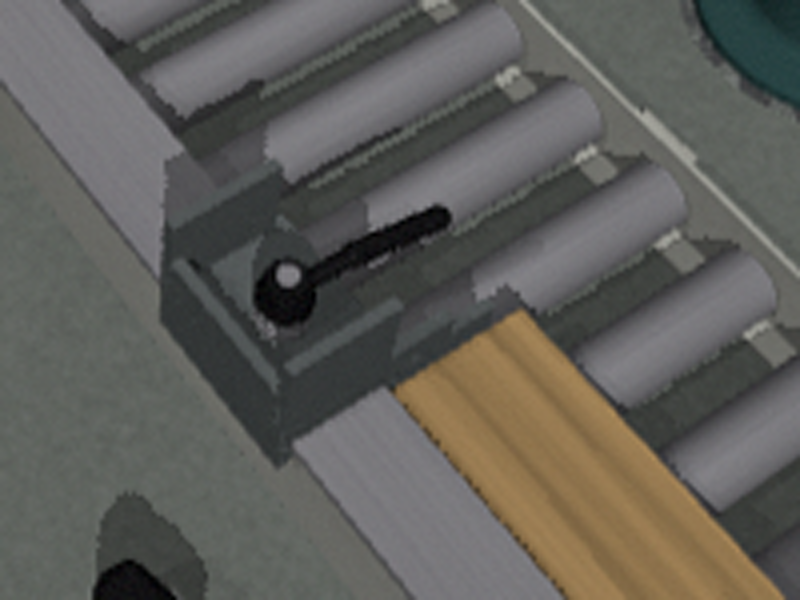

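View pics/top2.png

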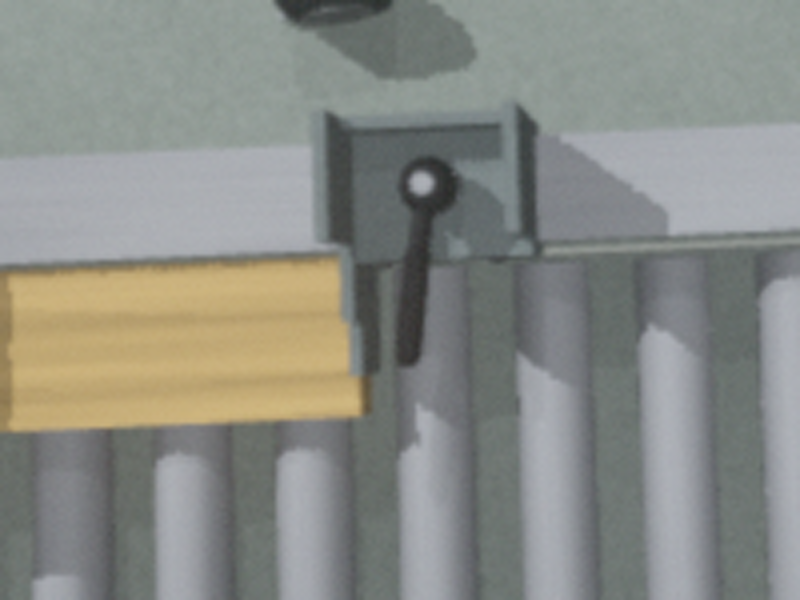

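The side view shows the stop's tongue (about 455,335) flat against the board end. The lever (290,290 to 440,215) is seated between the cheeks, and the top view shows no gap at about (350,300).

```bash
python3 -c "
from h import *
print(robot.job_done())"
```

```text
the job is handed in; nothing more can be done
None
```

The stop is touching the board end with no sign of the board shifting, and the lever is seated between the cheeks, tightened to about 5.3 N at the grip after two re-settings; I handed the job in at about 50 s.

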